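# Load the matching sleeve on the inspection stage

## Task

Find the loose black sleeve on the mat that is the same size as the sample in the white sample tray, and lay it (do not drop it) in the stage's V cradle, centred lengthwise, while the stage is still pulled out. Then push the stage smoothly by its upright plate until it is fully home under the microscope, with the sleeve still lying in the cradle, and let go. Leave the other sleeves, the screwdriver and the bottle where they are.

Things in the scene. Friction and masses are not known exactly. Their poses are not given: they have to be found in the camera images.
- sleeve_short: black eight-sided plastic tube, 90 mm long, 40 mm across flats, wall 6 mm, lying on the 3 mm mat with a flat down; origin at the middle of the tube on its axis (20 mm above the mat), x along the tube, z up at the start
- sleeve_mid: black eight-sided plastic tube, 115 mm long, 40 mm across flats, wall 6 mm, lying on the 3 mm mat with a flat down; origin at the middle of the tube on its axis (20 mm above the mat), x along the tube, z up at the start
- sleeve_long: black eight-sided plastic tube, 140 mm long, 40 mm across flats, wall 6 mm, lying on the 3 mm mat with a flat down; origin at the middle of the tube on its axis (20 mm above the mat), x along the tube, z up at the start
- sleeve_slim: black eight-sided plastic tube, 115 mm long, 30 mm across flats, wall 6 mm, lying on the 3 mm mat with a flat down; origin at the middle of the tube on its axis (15 mm above the mat), x along the tube, z up at the start; thinner than every sample, so never the one asked for
- sample_short: reference sample: a black eight-sided tube 90 mm long, 40 mm across flats, strapped with a steel band on a 150 x 56 x 8 mm aluminium plate, fixed (not to be taken); lies either in the sample tray or in the blue basket; origin under the middle of the plate, x along the tube
- sample_mid: reference sample: a black eight-sided tube 115 mm long, 40 mm across flats, strapped with a steel band on a 150 x 56 x 8 mm aluminium plate, fixed (not to be taken); lies either in the sample tray or in the blue basket; origin under the middle of the plate, x along the tube
- sample_long: reference sample: a black eight-sided tube 140 mm long, 40 mm across flats, strapped with a steel band on a 150 x 56 x 8 mm aluminium plate, fixed (not to be taken); lies either in the sample tray or in the blue basket; origin under the middle of the plate, x along the tube
- sample_tray: shallow white sample tray beyond the stage, inside 180 x 80 mm, rim 16 mm high, fixed; it holds the one sample that counts; origin under its middle, z up
- cradle (a point): centre of the cradle's seat, where the middle of a seated 40 mm sleeve's axis lies (77 mm above the table); moves with the stage. x along the seated sleeve, y along the travel to the lens. The cradle: two 90-degree steel Vs, 12 mm thick, 32 mm either side along x, open between for the fingers; V tops 6 mm above the seat axis, 35 mm either side in y; deck (150 x 90 mm) 32 mm below the axis
- push_grip (a point): middle of the upper part of the stage's upright black push plate: 50 mm wide along x, 14 mm thick along y, top 14 mm above this point (99 mm above the table). It stands 170 mm from the cradle, on the side away from the lens (-y), on a bar whose top lies 44 mm below this point. Axes as the cradle's; moves with the stage
- stage (a joint): travel of the stage towards the microscope in m: 0 fully out, 0.22 fully home against its stop with the cradle under the lens; about 3 N to slide, stays where it is left
- scope: the microscope with the stage's rails, fixed; base plate 200 x 660 mm; origin on the table under the cradle's place at travel 0; y along the travel. The lens (70 mm across, lower end 244 mm above the table; head 92 mm across from 300 mm up) is over y = +220 mm, the column (70 x 60 mm, 485 mm tall) at y = +410 mm
- screwdriver: screwdriver 180 mm long lying beyond the mat, a bystander; x along it
- bottle: white closed bottle, 60 mm across and 130 mm tall, standing beyond the stage, a bystander; origin under its middle
Mind the look-alikes: they are no part of the job. Leave any turquoise look-alike of the sleeve_long alone.

How it is judged:
By the outcome, as a careful person would: the job done as asked, in the order asked, and still so for the second after the job is handed in, with the robot touching nothing.
It also fails if it takes over 58 s, if anything falls off the work surface, if the arm or the gripper's body presses on something with over 40 N, if the wrist force passes 120 N, or if a joint passes its speed limit or range.

## Robot

A 7-joint arm with a two-finger parallel gripper is mounted at the origin on the work surface. World frame = base frame: x ahead of the robot, y to its left, z up, the work surface at z = 0. Lengths are in mm, angles in rad, forces in N, time in s.
With the tool pointing down it reaches from about 425 to 925 mm from the base axis. Payload 6.8 kg.
Tool frame: the origin (TCP) lies on the centre line of the jaws, within the pads' length; the fingertips stand 8 mm ahead of it and the grasp point (between the pads) lies 11 mm behind it; z points along the fingers, y is the line along which they close (so a half turn about z gives the same grasp; the last joint's range is limited). The gripper opens to 85 mm and grips with 20 to 120 N. Pads are 22 mm wide; open, the fingers measure 114 mm over their backs; the gripper's body (76 mm by 85 mm) begins 54 mm behind the grasp point. The pads swing forward as they close: fully open they stand 13 mm farther back than shut.
Start: joints at [1.058, 0.477, 0.022, 1.555, -0.011, 1.109, -0.083], TCP at [265.85, -620.461, 200.908] pointing down, gripper open.
Joint ranges: [-2.96, 2.96], [-0.34, 2.1], [-1.41, 1.46], [0.24, 2.44], [-1.37, 4.51], [0.17, 1.92], [-2.96, 2.96]. Speed limits (rad/s): [2.39, 2.39, 3.14, 3.14, 3.14, 3.14, 3.14].

## Interface

Orientations are given as a unit quaternion [w, x, y, z].
In Python, from bench import ctrl gives the robot as it stands. The module is installed in compiled form; this text tells all that it offers.
- The arm moves only by the shell command python3 -m creep 'ROWS' [OPENING] [FORCE]. ROWS is text: rows parted by semicolons, each of 4 numbers parted by spaces: the shift along the world's x, y, z in mm, then the turn about the world's z in rad. In form: tx ty tz roll; .... A call has 1 to 8 rows; each row is the pose to reach, as a shift and turn from the pose commanded when the call began; what a row does not reach only later rows make up. A row lasts 1/8 s, in which the tool goes at most 62.5 mm and 10.7 degrees, less where a joint would pass 70% of its speed; a pose out of reach is approached as far as the arm can. A call with a gripper value outside its range is refused whole. OPENING is the opening, from 0 (shut) to 1 (fully open), set as the call begins (- or left out, the last holds). The fingers move at their own pace and stop on an object; FORCE is the grip in N (left out, the last holds). Time passes only in rows, so rows that repeat a pose let the fingers close. It gives the time, the measured TCP pose, the force, the opening and the grip force at its end, in the units of the state.
- ctrl.get_obs(): the state, without advancing time (a new reading comes with each control period).
- ctrl.capture(name): name is "scene" or "top" or "wrist"; returns (picture, depth): 420x560x3 uint8, blue, green, red; 420x560 float32, mm along the optical axis (not along the pixel's ray), 0 where there is no reading.
- ctrl.camera_model(name): a dict with "camera_matrix" (3x3 intrinsics, pixels), "dist_coeffs" ([k1, k2, p1, p2, k3] as OpenCV has them; the pictures are not rectified), "camera_from_world" (4x4, takes a point from world to camera coordinates); the wrist camera has in their place "hand_eye" (4x4, takes a point from camera to tool coordinates, whose origin is the TCP and whose axes are the flange's). Camera axes: x right, y down, z forward; pixel columns grow to the right and rows downward; lengths in mm; the calibration is good to about 2 mm. A picture is of the moment at which its call begins: read the wrist's pose just before it. camera_model takes no time and is no camera call.
- ctrl.hand_in(): hands the job in; it is judged then, once.
The state is a dict: "time": time; "joints": joint angles; "joint_velocities": joint speeds; "effort": joint torques, N m; "ee_pos": TCP position; "tcp_rot": TCP orientation; "force": force on the tool from outside, world axes, zero at the start; "ft_torque": the same for the moment, N m; "width": opening from 0.0 (shut) to 1.0 (fully open); "grasp_force": force on a finger pad.
Only numpy, scipy, OpenCV 4.12 (cv2) and the standard library are available. Lean on these libraries where they do the work, as an engineer would, in place of code of your own. Each camera call takes 0.05 s, during which the arm holds its last target. There are 200 camera calls.

## Working session

There is one attempt and no reset: what is moved stays moved. The work goes in short steps, Python scripts to look and compute and a shell command to move; the robot and the scene stay as the last step left them, time stands still between calls to the robot, and variables do not carry over. Pictures are saved under pics/ and viewed, at most 12 in all, crops included, and the job is handed in when it is done.

```bash
mkdir -p pics; cat > h.py <<'E'
import numpy as np, cv2
from bench import ctrl
from scipy.spatial.transform import Rotation as R
def grab(n):
    o=ctrl.get_obs(); p,d=ctrl.capture(n); m=ctrl.camera_model(n)
    if n=="wrist":
        q=o["tcp_rot"]; T=np.eye(4); T[:3,:3]=R.from_quat([q[1],q[2],q[3],q[0]]).as_matrix(); T[:3,3]=o["ee_pos"]
        W=T@np.array(m["hand_eye"])
    else: W=np.linalg.inv(np.array(m["camera_from_world"]))
    K=np.array(m["camera_matrix"]);D=np.array(m["dist_coeffs"])
    v,u=np.mgrid[:420,:560]
    n_=cv2.undistortPoints(np.stack([u,v],-1).reshape(-1,1,2).astype(np.float64),K,D).reshape(420,560,2)
    P=np.dstack([n_*d[...,None],d]); X=P@W[:3,:3].T+W[:3,3]; X[d==0]=np.nan
    return p,d,X
E
python3 - <<'E'
from h import *
for n in("scene","top"):
    p,d,X=grab(n); cv2.imwrite(f"pics/{n}0.png",p); np.savez(f"{n}0.npz",p=p,X=X)
o=ctrl.get_obs(); print(o["tcp_rot"],o["time"])
E
```

```text
[-7.89469407e-04  9.79579860e-01  2.01053783e-01 -2.27177293e-04] 0.1
```

View pics/top0.png

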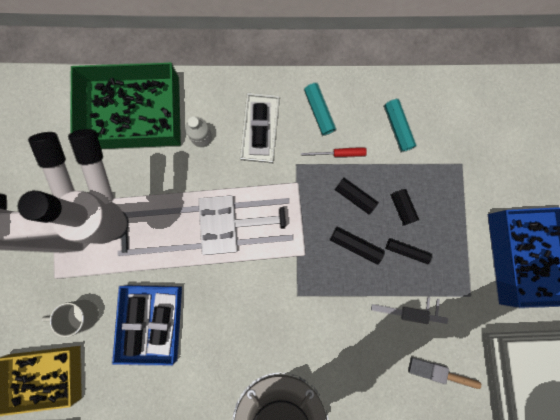

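View pics/scene0.png

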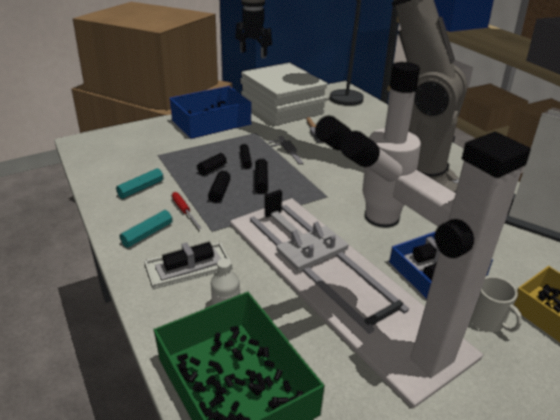

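The top view shows four black tubes on the mat at (357,195), (404,207), (357,246) and (409,251). The tray sample is at (260,124), two other samples are in the blue basket at (134,325) and (160,325), and the turquoise look-alikes are at (320,108) and (400,125). Next I'll measure lengths and heights.

```bash
cat > m.py <<'E'
from h import *
z=np.load("top0.npz");p=z["p"];X=z["X"]
g=p.max(2)
def seg(c,r,zmin,thr=60,name=""):
    m=np.zeros(g.shape,bool);m[c[1]-r:c[1]+r,c[0]-r:c[0]+r]=True
    m&=(X[...,2]>zmin)
    if thr: m&=(g<thr)
    n,l,s,_=cv2.connectedComponentsWithStats(m.astype(np.uint8))
    k=1+np.argmax(s[1:,4]);q=X[l==k]
    top=np.percentile(q[:,2],90); xy=q[:,:2].astype(np.float32)
    (cx,cy),(w,h),a=cv2.minAreaRect(xy)
    e=cv2.boxPoints(((cx,cy),(w,h),a)); v=e[1]-e[0] if np.hypot(*(e[1]-e[0]))>np.hypot(*(e[2]-e[1])) else e[2]-e[1]
    print(name,c,"n",len(q),"ctr",round(cx,1),round(cy,1),"LxW",round(max(w,h),1),round(min(w,h),1),"yaw",round(np.arctan2(v[1],v[0])%np.pi,3),"top",round(top,1))
for c in[(357,195),(404,207),(357,246),(409,251)]: seg(c,32,12,None,"mat")
seg((260,124),30,25,None,"tray")
seg((134,325),14,25,70,"bas"); seg((162,325),14,25,70,"bas")
seg((284,217),14,70,None,"plate")
seg((217,224),30,50,None,"cradle")
for c in [(280,185),(300,240),(250,217),(60,240)]: print(c,X[c[1],c[0]].round(1))
E
python3 m.py
python3 - <<'E'
import cv2
p=cv2.imread("pics/top0.png")
a=cv2.resize(p[80:180,200:330],None,fx=3,fy=3,interpolation=2);b=cv2.resize(p[165:300,190:440],None,fx=3.2,fy=3.2,interpolation=2)
c=cv2.resize(b,(780,421));o=cv2.copyMakeBorder(c,0,0,0,0,0);cv2.imwrite("pics/crop1.png",o)
E
```

```text
mat (357, 195) n 696 ctr 580.6 -204.8 LxW 114.5 41.3 yaw 0.927 top 42.8
mat (404, 207) n 565 ctr 550.2 -332.6 LxW 89.3 41.1 yaw 0.372 top 43.0
mat (357, 246) n 859 ctr 447.3 -202.7 LxW 140.1 40.6 yaw 1.1 top 43.3
mat (409, 251) n 539 ctr 432.5 -340.2 LxW 116.3 31.0 yaw 1.208 top 33.1
tray (260, 124) n 699 ctr 772.5 56.9 LxW 116.7 48.4 yaw 3.127 top 54.7
bas (134, 325) n 395 ctr 248.3 370.6 LxW 69.3 45.7 yaw 3.136 top 53.9
bas (162, 325) n 360 ctr 248.0 305.7 LxW 69.8 42.0 yaw 3.044 top 53.8
plate (284, 217) n 120 ctr 515.4 -4.4 LxW 49.3 14.1 yaw 0.09 top 99.8
cradle (217, 224) n 73 ctr 530.4 190.7 LxW 31.0 11.6 yaw 1.681 top 78.3
(280, 185) [6.105e+02 4.000e-01 1.750e+01]
(300, 240) [461.2 -52.7  16. ]
(250, 217) [523.1  81.4  16.9]
(60, 240) [455.9 519.2 140.1]
```

View pics/crop1.png

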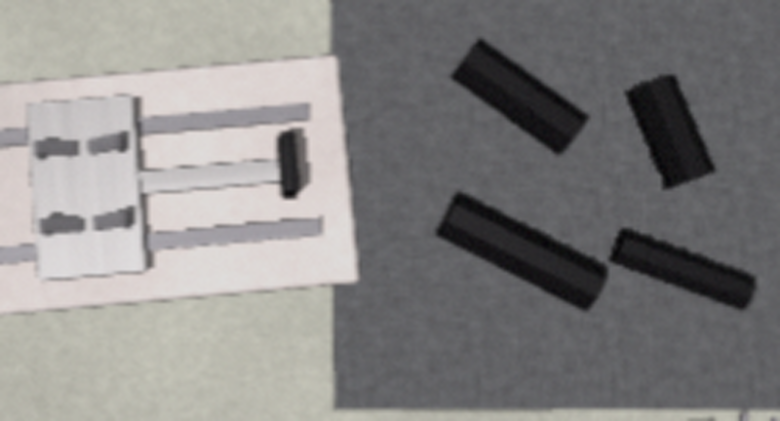

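The tray sample is about 116 mm long, so sleeve_mid is wanted. The candidates on the mat:
- (357,195): 114.5 × 41 mm, the match
- (404,207): 89 mm, too short
- (357,246): 140 mm, too long
- (409,251): 116 × 31 mm, the slim one

The crop confirms the top-left thick tube at (520,95) as the choice. Now I'll refine the cradle pose and start the approach.

```bash
cat > cr.py <<'E'
from h import *
def cradle(X,c=(500,165),pr=True):
    near=np.hypot(X[...,0]-c[0],X[...,1]-c[1])<105
    m=near&(X[...,2]>38)&(X[...,2]<90)
    n,l,s,_=cv2.connectedComponentsWithStats(m.astype(np.uint8));k=1+np.argmax(s[1:,4])
    q=X[l==k]; th=np.arctan2(1,1)
    # drop the push bar: |y'|<50
    (cx,cy),(w,h),a=cv2.minAreaRect(q[np.abs(q[:,1]-c[1])<60][:,:2].astype(np.float32))
    print("deck",cx,cy,w,h,a,"z",np.percentile(q[:,2],[5,50,95]).round(1))
    v=X[near&(X[...,2]>60)&(X[...,2]<90)];
    (cx,cy),(w,h),a=cv2.minAreaRect(v[:,:2].astype(np.float32)); print("Vs",len(v),cx,cy,w,h,a,v[:,2].max())
if __name__=="__main__":
    for n in("top","scene"):
        X=np.load(n+"0.npz")["X"]; cradle(X)
        m=(np.abs(X[...,0]-515)<40)&(np.abs(X[...,1]+4)<25)&(X[...,2]>93)&(X[...,2]<105)
        q=X[m];print("plate",len(q),cv2.minAreaRect(q[:,:2].astype(np.float32)),np.median(q[:,2]))
E
python3 cr.py
python3 -m creep '0 0 0 0.13; 40 50 0 0.26; 100 112 0 0.39; 150 174 -10 0.522; 200 236 -30 0.522; 250 298 -50 0.522; 290 360 -50 0.522; 312 414 -50 0.522' 1
```

```text
deck 501.46063232421875 158.8620147705078 149.88455200195312 107.02521514892578 4.761446475982666 z [40.1 44.1 70.7]
Vs 191 500.5194091796875 167.24440002441406 75.69769287109375 72.04888153076172 5.330256938934326 83.3521686748868
plate 108 ((515.7222290039062, -4.511107444763184), (48.55145263671875, 13.62475872039795), 4.700859069824219) 97.33757685280841
deck 504.0649719238281 159.89036560058594 152.25021362304688 104.79065704345703 4.584893703460693 z [40.4 44.9 72.6]
Vs 260 503.68145751953125 164.44334411621094 79.41592407226562 77.48826599121094 4.973368167877197 81.6624993924014
plate 88 ((518.7793579101562, -1.9163837432861328), (50.04756164550781, 17.31906509399414), 3.6907737255096436) 97.52314384239173
time: 1.1
ee_pos: [534.6, -278.8, 156.4]
tcp_rot: [-0.0, 0.895, 0.447, -0.0]
force: [0.4, -0.1, 0.4]
width: 1.001
grasp_force: 0.0
```

```bash
python3 -m creep '2 2 0 0; 2 2 0 0; 2 2 0 0' 
python3 - <<'E'
from h import *
p,d,X=grab("wrist"); cv2.imwrite("pics/w1.png",p)
m=(X[...,2]>12)&(X[...,2]<60)&(np.hypot(X[...,0]-581,X[...,1]+205)<80)
n,l,s,_=cv2.connectedComponentsWithStats(m.astype(np.uint8));k=1+np.argmax(s[1:,4]);q=X[l==k]
print(len(q),cv2.minAreaRect(q[:,:2].astype(np.float32)),np.percentile(q[:,2],95))
print(ctrl.camera_model("wrist")["hand_eye"])
o=ctrl.get_obs();print(o["ee_pos"],o["tcp_rot"],o["time"],o["joints"])
E
```

```text
time: 1.48
ee_pos: [534.8, -280.5, 157.0]
tcp_rot: [0.0, 0.895, 0.446, -0.001]
force: [-0.4, -0.5, 0.5]
width: 0.998
grasp_force: 0.0
5925 ((583.0048828125, -205.4296875), (115.54854583740234, 39.709251403808594), 53.511390686035156) 44.218080515257576
[[-3.15613416e-04 -9.61380208e-01 -2.75223539e-01  7.09297824e+01]
 [ 9.99999899e-01 -2.15109872e-04 -3.95355030e-04  4.32310242e-01]
 [ 3.20883201e-04 -2.75223636e-01  9.61380178e-01 -1.73277860e+02]
 [ 0.00000000e+00  0.00000000e+00  0.00000000e+00  1.00000000e+00]]
[ 534.81253858 -280.51059392  157.08207015] [ 1.71237790e-04  8.95227507e-01  4.45609132e-01 -4.26768383e-04] 1.525 [ 0.54692932  0.41549009 -0.21812464  1.76345144  0.10680085  0.97443625
 -0.36040684]
```

View pics/w1.png

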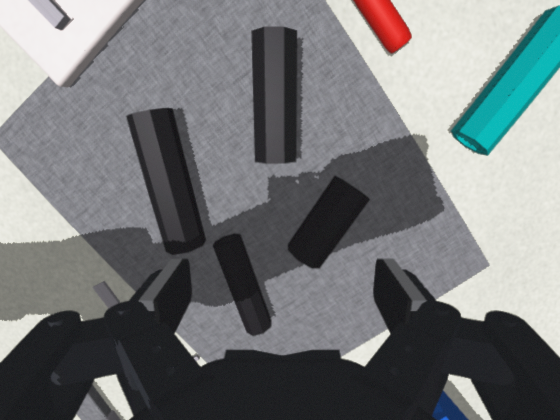

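The wrist view shows the 115.5 × 39.7 mm sleeve at (276,95), centred at about (582,-205).

```bash
python3 -m creep '20 32 0 0.005; 40 64 0 0.01; 47 75.5 -20 0.01; 47 75.5 -50 0.01; 47 75.5 -80 0.01; 47 75.5 -90 0.01; 47 75.5 -90 0.01; 47 75.5 -90 0.01'
python3 - <<'E'
from h import *
p,d,X=grab("wrist")
m=(X[...,2]>12)&(X[...,2]<60)&(np.hypot(X[...,0]-581,X[...,1]+205)<80)
n,l,s,_=cv2.connectedComponentsWithStats(m.astype(np.uint8));k=1+np.argmax(s[1:,4]);q=X[l==k]
print(len(q),cv2.minAreaRect(q[:,:2].astype(np.float32)),np.percentile(q[:,2],95))
E
```

```text
time: 2.52
ee_pos: [583.6, -203.7, 68.2]
tcp_rot: [0.001, 0.892, 0.451, 0.001]
force: [-0.0, 0.7, 0.1]
width: 1.002
grasp_force: 0.0
8952 ((583.18701171875, -205.9228973388672), (115.56488800048828, 40.20657730102539), 53.106021881103516) 44.03924616903053
```

```bash
python3 -m creep '-0.5 -1.5 -15 0; -0.5 -1.5 -30 0; -0.5 -1.5 -42 0; -0.5 -1.5 -50 0; -0.5 -1.5 -53 0; -0.5 -1.5 -53 0; -0.5 -1.5 -53 0'
python3 -m creep '0 0 0 0; 0 0 0 0; 0 0 0 0; 0 0 0 0; 0 0 0 0; 0 0 0 0; 0 0 0 0; 0 0 0 0' 0 45
```

```text
time: 3.45
ee_pos: [582.9, -204.6, 14.6]
tcp_rot: [0.0, 0.892, 0.451, 0.0]
force: [0.0, -0.1, -1.2]
width: 1.0
grasp_force: 0.0
time: 4.45
ee_pos: [582.5, -204.5, 14.2]
tcp_rot: [0.0, 0.892, 0.451, 0.0]
force: [0.4, 0.1, 0.4]
width: -0.001
grasp_force: 0.0
```

```bash
python3 - <<'E'
from h import *
p,d,X=grab("wrist"); cv2.imwrite("pics/w2.png",p)
o=ctrl.get_obs();print(o)
p,d,X=grab("top");cv2.imwrite("pics/t2.png",cv2.resize(p[140:320,270:490],None,fx=3,fy=3))
E
```

```text
{'time': 4.5, 'joints': array([ 0.39403012,  0.61583118, -0.21190968,  1.82064018,  0.18441796,
        0.72412481, -0.55262723]), 'joint_velocities': array([-5.23556280e-05, -1.35514662e-03, -1.46180977e-03, -1.88110964e-04,
        2.06017850e-04, -7.19237535e-06, -1.07120580e-04]), 'effort': array([ 1.67840108e-05, -5.99789286e+01, -2.12300040e+00, -2.04768133e+01,
        9.05236026e-03,  1.38069929e-03, -1.91537112e-05]), 'ee_pos': array([ 582.49322697, -204.5181796 ,   14.18903126]), 'tcp_rot': array([2.74622279e-05, 8.92290933e-01, 4.51460838e-01, 4.20525881e-05]), 'force': array([-0.30431204,  0.19315288,  0.02150634]), 'ft_torque': array([ 0.05541711, -0.01363355,  0.00138664]), 'grasp_force': 0.0, 'width': 0.001844698370227603}
```

View pics/w2.png

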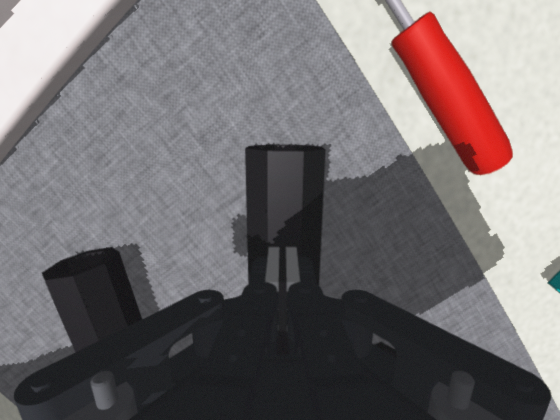

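The wrist view shows the shut fingers at (283,255) lying over the sleeve, as if they closed above it or inside its outline. I'll check the depths.

```bash
python3 - <<'E'
from h import *
p,d,X=grab("wrist")
for v in range(150,340,12): print(v,[ (X[v,u].round(0).tolist(), int(p[v,u].max())) for u in(262,283,310)])
E
```

```text
150 [([609.0, -153.0, 39.0], 35), ([617.0, -159.0, 39.0], 42), ([627.0, -167.0, 37.0], 28)]
162 [([606.0, -158.0, 41.0], 41), ([614.0, -163.0, 44.0], 76), ([624.0, -171.0, 39.0], 35)]
174 [([602.0, -162.0, 41.0], 40), ([610.0, -168.0, 43.0], 74), ([621.0, -176.0, 41.0], 33)]
186 [([599.0, -167.0, 40.0], 39), ([607.0, -172.0, 43.0], 70), ([617.0, -181.0, 40.0], 34)]
198 [([595.0, -172.0, 40.0], 41), ([604.0, -177.0, 43.0], 67), ([614.0, -186.0, 39.0], 34)]
210 [([591.0, -177.0, 40.0], 42), ([600.0, -182.0, 44.0], 64), ([610.0, -191.0, 39.0], 27)]
222 [([588.0, -181.0, 41.0], 41), ([597.0, -187.0, 44.0], 58), ([606.0, -196.0, 38.0], 30)]
234 [([584.0, -187.0, 40.0], 38), ([592.0, -193.0, 41.0], 31), ([603.0, -201.0, 39.0], 28)]
246 [([580.0, -192.0, 40.0], 26), ([589.0, -197.0, 44.0], 28), ([599.0, -207.0, 37.0], 26)]
258 [([579.0, -193.0, 52.0], 33), ([590.0, -196.0, 61.0], 27), ([595.0, -213.0, 38.0], 27)]
270 [([580.0, -193.0, 65.0], 33), ([590.0, -195.0, 73.0], 29), ([597.0, -206.0, 65.0], 35)]
282 [([585.0, -189.0, 86.0], 33), ([590.0, -195.0, 82.0], 32), ([599.0, -200.0, 85.0], 33)]
294 [([585.0, -190.0, 93.0], 36), ([587.0, -200.0, 82.0], 39), ([598.0, -200.0, 94.0], 34)]
306 [([585.0, -191.0, 99.0], 34), ([584.0, -204.0, 82.0], 37), ([598.0, -200.0, 100.0], 32)]
318 [([589.0, -187.0, 114.0], 35), ([581.0, -208.0, 82.0], 40), ([600.0, -195.0, 113.0], 34)]
330 [([589.0, -188.0, 117.0], 31), ([577.0, -213.0, 81.0], 35), ([599.0, -195.0, 119.0], 32)]
```

View pics/t2.png

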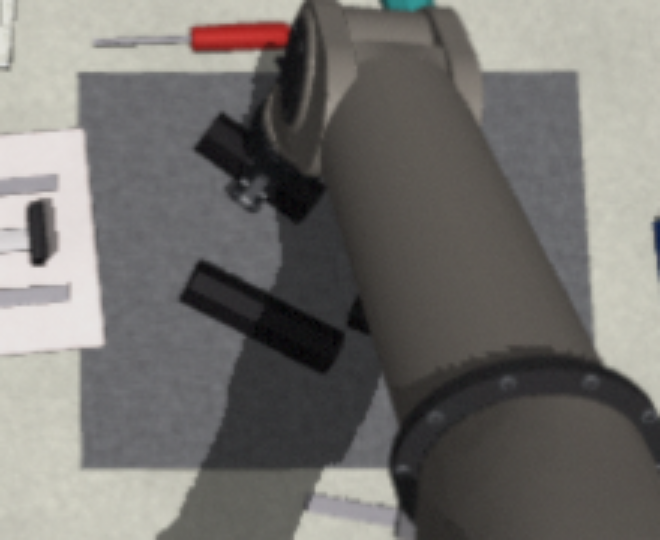

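The top view shows the sleeve unmoved at about (260,165) in the crop, with the gripper over it. I'll raise the tool a little and measure where the fingertips really are relative to the TCP.

```bash
python3 -m creep '0 0 6 0; 0 0 20 0; 0 0 40 0; 0 0 50 0; 0 0 50 0; 0 0 50 0' 
python3 - <<'E'
from h import *
o=ctrl.get_obs();p,d,X=grab("wrist");cv2.imwrite("pics/w3.png",p)
q=o["tcp_rot"];Rm=R.from_quat([q[1],q[2],q[3],q[0]])
print(o["ee_pos"].round(1),o["force"].round(1),o["width"])
for v in range(222,290,4): print(v,[ (Rm.inv().apply(X[v,u]-o["ee_pos"]).round(0).tolist(), int(X[v,u,2])) for u in(262,272,283,294)])
m=(X[...,2]>12)&(X[...,2]<50)&(np.hypot(X[...,0]-581,X[...,1]+205)<80)
n,l,s,_=cv2.connectedComponentsWithStats(m.astype(np.uint8));k=1+np.argmax(s[1:,4]);q=X[l==k]
print(len(q),cv2.minAreaRect(q[:,:2].astype(np.float32)),np.percentile(q[:,2],95))
E
```

```text
time: 5.35
ee_pos: [582.1, -204.5, 63.9]
tcp_rot: [-0.0, 0.892, 0.451, -0.0]
force: [-1.5, -1.0, -0.5]
width: 0.004
grasp_force: 0.0
[ 582.1 -204.5   63.9] [-1.5 -1.  -0.5] 0.004039486043934477
222 [([4.0, -13.0, 27.0], 36), ([6.0, -6.0, 19.0], 44), ([6.0, 1.0, 21.0], 42), ([6.0, 8.0, 21.0], 42)]
226 [([1.0, -13.0, 27.0], 37), ([3.0, -6.0, 21.0], 43), ([3.0, 1.0, 21.0], 43), ([3.0, 8.0, 21.0], 43)]
230 [([-2.0, -13.0, 27.0], 37), ([0.0, -6.0, 20.0], 43), ([0.0, 1.0, 21.0], 42), ([1.0, 8.0, 20.0], 43)]
234 [([-5.0, -13.0, 27.0], 36), ([-2.0, -6.0, 20.0], 43), ([-2.0, 1.0, 20.0], 43), ([-2.0, 8.0, 20.0], 44)]
238 [([-8.0, -14.0, 28.0], 36), ([-5.0, -6.0, 21.0], 43), ([-5.0, 1.0, 21.0], 43), ([-6.0, 8.0, 21.0], 42)]
242 [([-11.0, -14.0, 27.0], 37), ([-8.0, -6.0, 21.0], 43), ([-8.0, 1.0, 21.0], 42), ([-8.0, 8.0, 21.0], 42)]
246 [([-14.0, -14.0, 28.0], 36), ([-11.0, -6.0, 20.0], 43), ([-11.0, 1.0, 21.0], 43), ([-11.0, 8.0, 21.0], 42)]
250 [([-17.0, -14.0, 28.0], 35), ([12.0, -4.0, -38.0], 102), ([12.0, 1.0, -38.0], 102), ([12.0, 6.0, -39.0], 102)]
254 [([-20.0, -14.0, 28.0], 36), ([12.0, 
[... 411 characters left out ...]
19)]
270 [([8.0, -8.0, -51.0], 115), ([12.0, -4.0, -59.0], 122), ([13.0, 1.0, -60.0], 123), ([12.0, 5.0, -60.0], 123)]
274 [([8.0, -8.0, -55.0], 118), ([12.0, -4.0, -62.0], 126), ([12.0, 1.0, -63.0], 126), ([13.0, 5.0, -63.0], 127)]
278 [([8.0, -8.0, -58.0], 121), ([12.0, -4.0, -65.0], 129), ([12.0, 1.0, -66.0], 130), ([12.0, 5.0, -66.0], 130)]
282 [([14.0, -7.0, -73.0], 136), ([11.0, -3.0, -67.0], 131), ([12.0, 1.0, -68.0], 131), ([12.0, 5.0, -69.0], 133)]
286 [([14.0, -7.0, -75.0], 139), ([13.0, -3.0, -73.0], 136), ([10.0, 1.0, -68.0], 132), ([13.0, 5.0, -74.0], 137)]
6551 ((592.9517822265625, -193.0047149658203), (83.25012969970703, 40.17683792114258), 53.15294647216797) 44.01901419726285
```

View pics/w3.png

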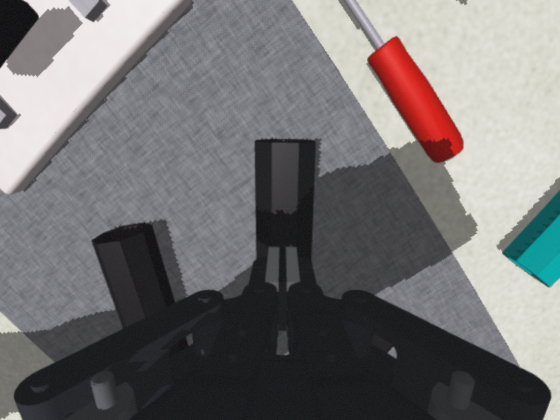

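The shut fingertips are about 35.5 mm behind the reported TCP, not 8 mm ahead. In the wrist view the finger ends at (283,247) clearly stop above the sleeve top. So I need to go about 43 mm lower than I planned, watching the force.

```bash
python3 -m creep '0.5 -1 0 0; 0.5 -1 0 0; 0.5 -1 -10 0; 0.5 -1 -25 0; 0.5 -1 -40 0; 0.5 -1 -55 0; 0.5 -1 -65 0; 0.5 -1 -70 0' 1
python3 -m creep '0 0 -8 0; 0 0 -15 0; 0 0 -19 0; 0 0 -21.5 0; 0 0 -21.5 0; 0 0 -21.5 0'
```

```text
time: 6.4
ee_pos: [582.6, -205.4, -6.8]
tcp_rot: [-0.0, 0.892, 0.451, -0.0]
force: [0.5, 0.3, 0.3]
width: 1.0
grasp_force: 0.0
time: 7.15
ee_pos: [583.2, -205.6, -27.1]
tcp_rot: [0.0, 0.892, 0.451, 0.0]
force: [-0.0, -0.2, 0.1]
width: 1.003
grasp_force: 0.0
```

```bash
python3 -m creep '0 0 0 0; 0 0 0 0; 0 0 0 0; 0 0 0 0; 0 0 0 0; 0 0 0 0; 0 0 0 0; 0 0 0 0' 0 45
```

```text
time: 8.15
ee_pos: [583.2, -205.6, -27.1]
tcp_rot: [0.0, 0.892, 0.451, 0.0]
force: [0.1, -0.2, 5.2]
width: 0.459
grasp_force: 46.5
```

```bash
python3 -m creep '0 0 4 0; 0 0 12 0; 0 0 30 0; 0 0 55 0; 0 0 85 0; 0 0 110 0; 0 0 127 0; 0 0 127 0'
python3 -m creep '-3 12 0 -0.04; -10 42 0 -0.14; -20 82 0 -0.26; -30 127 0 -0.38; -40 172 0 -0.5; -50 217 0 -0.62; -58 257 0 -0.74; -66 297 0 -0.82'
python3 -m creep '-6 30 0 -0.026; -12 55 0 -0.026; -15 70 0 -0.026; -15.7 74 0 -0.026; -15.7 74 0 -0.026'
python3 - <<'E'
from h import *
from cr import cradle
o=ctrl.get_obs();print(o["ee_pos"].round(1),o["tcp_rot"].round(3),o["width"],o["grasp_force"],o["time"])
p,d,X=grab("wrist");cv2.imwrite("pics/w4.png",p);np.savez("w4.npz",p=p,X=X)
E
```

```text
time: 9.15
ee_pos: [584.0, -205.8, 101.4]
tcp_rot: [0.001, 0.892, 0.451, 0.001]
force: [0.7, -0.1, -1.7]
width: 0.464
grasp_force: 45.9
time: 10.15
ee_pos: [515.7, 92.6, 98.7]
tcp_rot: [0.0, 0.998, 0.057, -0.001]
force: [0.2, 0.4, -0.7]
width: 0.46
grasp_force: 45.8
time: 10.78
ee_pos: [501.3, 164.6, 99.4]
tcp_rot: [0.0, 0.999, 0.045, -0.0]
force: [0.2, -0.5, -1.1]
width: 0.46
grasp_force: 45.8
[501.3 164.6  99.4] [ 0.     0.999  0.045 -0.   ] 0.45955681301510726 45.80469380831346 10.775
```

View pics/w4.png

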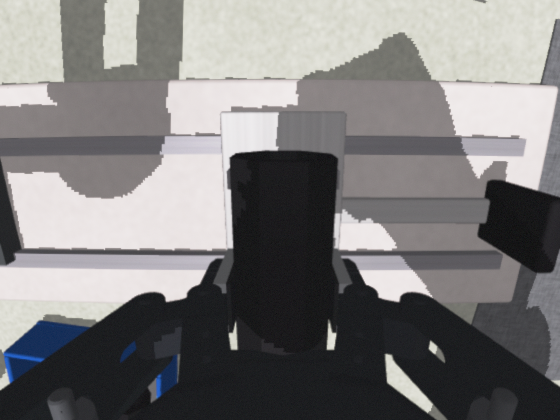

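The wrist view shows the sleeve held level, with its far end at (283,155). The deck edge is at rows 112–140, columns 221–346, and the push plate is at (520,222). Next I'll measure the alignment.

```bash
python3 - <<'E'
from h import *
X=np.load("w4.npz")["X"];o=ctrl.get_obs()
def rect(m,t):
    n,l,s,_=cv2.connectedComponentsWithStats(m.astype(np.uint8));k=1+np.argmax(s[1:,4]);q=X[l==k]
    r=cv2.minAreaRect(q[:,:2].astype(np.float32)); print(t,len(q),np.round(r[0],1),np.round(r[1],1),round(r[2],2),"z",np.percentile(q[:,2],[5,50,95]).round(1)); return q
v,u=np.mgrid[:420,:560]; Z=X[...,2]
q=rect((Z>40)&(Z<50)&(v<152)&(u>200)&(u<360),"deck")
s=rect((Z>125)&(Z<180)&(v<225)&(u>225)&(u<342),"sleeve")
pl=rect((Z>93)&(Z<108)&(u>470),"plate")
yaw=2*np.arctan2(o["tcp_rot"][2],o["tcp_rot"][1]);print("tool yaw",yaw)
a=0.085;ex=np.array([np.cos(a),np.sin(a)]);ey=np.array([-ex[1],ex[0]]);c=np.array([501.5,165.5])
for n,k in(("deck",q),("sleeve",s),("plate",pl)):
    xx=(k[:,:2]-c)@ex;yy=(k[:,:2]-c)@ey;print(n,"x",np.percentile(xx,[0.5,99.5]).round(1),"y",np.percentile(yy,[1,99]).round(1))
# side edges yaw
f=X[(Z>14)&(Z<22)&(v>75)&(v<100)]
# deck far-edge slope: max x per y bin
for n,k in(("deck",q),("sleeve",s)):
    yy=(k[:,:2]-c)@ey;xx=(k[:,:2]-c)@ex;B=np.linspace(yy.min()+4,yy.max()-4,12);i=np.digitize(yy,B)
    e=np.array([(yy[i==j].mean(),np.percentile(xx[i==j],98)) for j in range(1,12) if (i==j).sum()>5]);print(n,np.polyfit(e[:,0],e[:,1],1).round(3))
E
```

```text
deck 5041 [563.7 170.3] [28.2 89.7] 5.15 z [44.  45.2 46.4]
sleeve 7664 [545.9 168.5] [26.1 40.3] 5.35 z [138.2 167.5 170.4]
plate 1562 [518.4  -3.3] [49.6 14.8] 5.61 z [93.8 98.3 99.7]
tool yaw 0.08939794830697219
deck x [48.4 76.5] y [-44.1  43.2]
sleeve x [32.8 57.3] y [-20.2  18.8]
plate x [-21.6  27. ] y [-176.2 -162.8]
deck [-5.0000e-03  7.6325e+01]
sleeve [2.0000e-03 5.7165e+01]
```

```bash
python3 -m creep '1.65 0.65 0 0; 1.65 0.65 -10 0; 1.65 0.65 -25 0; 1.65 0.65 -42 0; 1.65 0.65 -56 0; 1.65 0.65 -64 0; 1.65 0.65 -67 0; 1.65 0.65 -67 0'
python3 -m creep '0 0 -1 0; 0 0 -2 0; 0 0 -3 0; 0 0 -4 0; 0 0 -4 0'
```

```text
time: 11.82
ee_pos: [503.1, 166.2, 32.7]
tcp_rot: [-0.0, 0.999, 0.045, 0.0]
force: [-0.8, 0.0, -0.7]
width: 0.459
grasp_force: 45.8
time: 12.45
ee_pos: [502.9, 166.0, 28.7]
tcp_rot: [0.0, 0.999, 0.045, 0.0]
force: [0.7, -0.8, -0.6]
width: 0.462
grasp_force: 46.0
```

```bash
python3 -m creep '0 0 -0.5 0; 0 0 -1 0; 0 0 -1.5 0; 0 0 -1.5 0'; python3 -m creep '0 0 -0.4 0; 0 0 -0.8 0; 0 0 -0.8 0'
```

```text
time: 12.95
ee_pos: [503.2, 166.0, 27.3]
tcp_rot: [-0.0, 0.999, 0.045, 0.0]
force: [-0.6, -2.0, 3.3]
width: 0.462
grasp_force: 46.5
time: 13.32
ee_pos: [503.2, 166.5, 27.0]
tcp_rot: [-0.0, 0.999, 0.045, 0.0]
force: [-1.6, -2.4, 8.5]
width: 0.461
grasp_force: 47.1
```

It seated at the expected height, with contact force building to 8.5 N. Now I'll release and retreat upwards.

```bash
python3 -m creep '0 0 0 0; 0 0 0 0; 0 0 0 0; 0 0 0 0; 0 0 0 0; 0 0 0 0' 0.8
python3 -m creep '0 0 3 0; 0 0 12 0; 0 0 30 0; 0 0 55 0; 0 -10 80 0; 1 -30 100 0; 1 -30 100 0; 1 -30 100 0'
python3 - <<'E'
from h import *
o=ctrl.get_obs();p,d,X=grab("wrist");cv2.imwrite("pics/w5.png",p);Z=X[...,2];v,u=np.mgrid[:420,:560]
a=0.09;ex=np.array([np.cos(a),np.sin(a)]);ey=np.array([-ex[1],ex[0]]);c=np.array([503.1,166.1])
x=(X[...,:2]-c)@ex;y=(X[...,:2]-c)@ey
for n,m in(("sleeve",(abs(y)<24)&(Z>85)&(Z<110)&(abs(x)<75)),("deck",(Z>41)&(Z<49)&(abs(y)<60)&(x>60)&(x<90)),("plate",(Z>93)&(Z<105)&(y<-140)&(y>-200))):
    q=X[m];print(n,len(q),"x",np.percentile(x[m],[.5,99.5]).round(1),"y",np.percentile(y[m],[1,99]).round(1),"z",np.percentile(Z[m],[5,50,95]).round(1),cv2.minAreaRect(q[:,:2].astype(np.float32)))
E
```

```text
time: 14.08
ee_pos: [502.9, 166.1, 26.4]
tcp_rot: [-0.0, 0.999, 0.045, 0.0]
force: [0.3, -0.2, 0.3]
width: 0.802
grasp_force: 0.0
time: 15.08
ee_pos: [503.6, 136.7, 126.1]
tcp_rot: [-0.0, 0.999, 0.046, -0.0]
force: [-0.5, -0.1, -0.5]
width: 0.8
grasp_force: 0.0
sleeve 8674 x [-56.6  57.2] y [-19.2  20. ] z [86.8 96.  98.1] ((502.9330749511719, 166.6171875), (115.43278503417969, 40.29599380493164), 5.018661022186279)
deck 2169 x [60.4 75.2] y [-43.7  44.2] z [43.9 45.3 46.4] ((570.50732421875, 172.83291625976562), (14.698655128479004, 90.57725524902344), 4.8668389320373535)
plate 1478 x [-24.3  24.6] y [-175.4 -161.7] z [94.2 98.6 99.9] ((517.9674072265625, -1.723710060119629), (50.304683685302734, 15.05994701385498), 4.561525821685791)
```

View pics/w5.png

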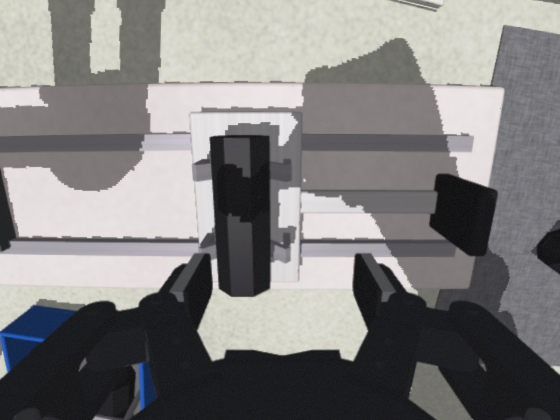

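The wrist view shows the sleeve lying in the Vs at (242,215), seat top at 97 mm and centred within 0.5 mm. The push plate at (465,213) is centred at about (518,-2.5), so I'll grip it next.

```bash
python3 -m creep '3 -30 0 0; 7 -70 0 0; 11 -110 0 0; 14 -133 0 0; 14.3 -139 0 0; 14.3 -139 -15 0; 14.3 -139 -40 0; 14.3 -139 -60 0'
python3 -m creep '0 0 -15 0; 0 0 -27 0; 0 0 -33 0; 0 0 -33 0; 0 0 -33 0'
python3 -m creep '0 0 0 0; 0 0 0 0; 0 0 0 0; 0 0 0 0; 0 0 0 0; 0 0 0 0; 0 0 0 0' 0 30
```

```text
time: 16.12
ee_pos: [517.3, -0.7, 64.4]
tcp_rot: [-0.0, 0.999, 0.047, -0.001]
force: [0.1, 0.6, 0.2]
width: 0.803
grasp_force: 0.0
time: 16.75
ee_pos: [518.7, -2.9, 33.9]
tcp_rot: [0.0, 0.999, 0.045, 0.001]
force: [-0.7, -0.2, -0.4]
width: 0.802
grasp_force: 0.0
time: 17.62
ee_pos: [518.3, -2.9, 33.6]
tcp_rot: [0.0, 0.999, 0.045, 0.0]
force: [-1.5, -0.5, 4.5]
width: 0.16
grasp_force: 33.4
```

```bash
python3 -m creep '-0.1 1 0 0; -0.3 3 0 0; -0.6 7 0 0; -1.1 12 0 0; -1.6 18 0 0; -2.2 25 0 0; -2.8 32 0 0; -3.5 39 0 0'
python3 -m creep '-0.7 8 0 0; -1.4 16 0 0; -2.1 24 0 0; -2.8 32 0 0; -3.6 40 0 0; -4.3 48 0 0; -5 56 0 0; -5.7 64 0 0'
python3 -m creep '-0.7 8 0 0; -1.4 16 0 0; -2.1 24 0 0; -2.8 32 0 0; -3.6 40 0 0; -4.3 48 0 0; -5 56 0 0; -5.7 64 0 0'
python3 -m creep '-0.6 7 0 0; -1.1 13 0 0; -1.6 18 0 0; -2.1 23 0 0; -2.5 28 0 0; -2.9 33 0 0; -3.3 37 0 0; -3.6 41 0 0'
```

```text
time: 18.62
ee_pos: [514.9, 35.5, 33.6]
tcp_rot: [0.0, 0.999, 0.045, 0.0]
force: [-0.3, -3.0, 3.9]
width: 0.161
grasp_force: 33.4
time: 19.62
ee_pos: [509.2, 99.5, 33.6]
tcp_rot: [0.0, 0.999, 0.045, 0.0]
force: [-1.3, -2.7, 5.2]
width: 0.158
grasp_force: 33.4
time: 20.62
ee_pos: [503.6, 163.6, 33.6]
tcp_rot: [0.0, 0.999, 0.045, 0.0]
force: [-1.0, -3.4, 5.7]
width: 0.159
grasp_force: 33.4
time: 21.62
ee_pos: [501.0, 189.7, 33.5]
tcp_rot: [0.009, 0.999, 0.04, -0.002]
force: [1.5, -43.2, 24.6]
width: 0.157
grasp_force: 48.9
```

Force is building at 193 mm of travel, sooner than expected. I'll ease off and look.

```bash
python3 -m creep '0.4 -5 0 0; 0.9 -10 0 0; 1 -12 0 0; 1 -12 0 0'
python3 - <<'E'
from h import *
o=ctrl.get_obs();print(o["joints"].round(2),o["force"].round(1))
p,d,X=grab("scene");cv2.imwrite("pics/s6.png",cv2.resize(p[60:400,180:530],None,fx=1.7,fy=1.7));np.savez("s6.npz",X=X)
p,d,X=grab("wrist");cv2.imwrite("pics/w6.png",p);np.savez("w6.npz",X=X,p=p)
E
```

```text
time: 22.12
ee_pos: [501.2, 190.2, 33.5]
tcp_rot: [0.001, 0.999, 0.044, -0.0]
force: [0.3, -8.1, 8.0]
width: 0.156
grasp_force: 33.8
[-0.4   0.48 -0.1   2.01  0.08  0.65 -2.04] [ 0.3 -8.1  8. ]
```

View pics/s6.png

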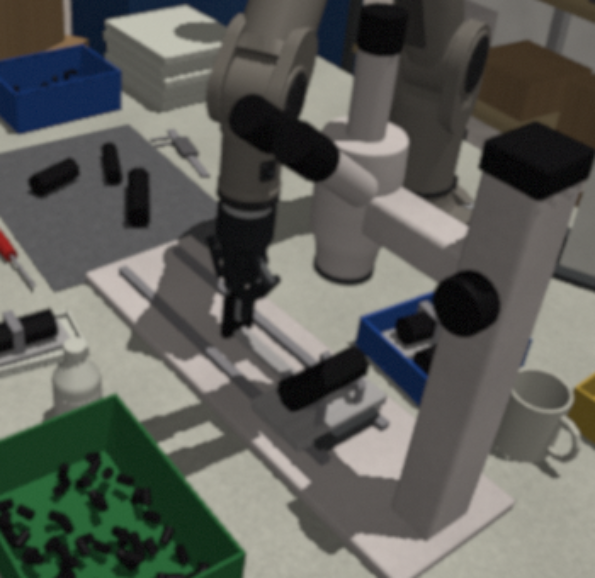

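The scene view shows the sleeve still in the cradle at (325,380), with the deck near the end stop bar at (355,430). The microscope's eyepieces (260,120) are close to the wrist. I'll check the geometry of both.

```bash
python3 - <<'E'
from h import *
a=0.09;ex=np.array([np.cos(a),np.sin(a)]);ey=np.array([-ex[1],ex[0]]);c=np.array([503,166.3])
def fr(X): return (X[...,:2]-c)@ex,(X[...,:2]-c)@ey,X[...,2]
for n,f in(("top0","top0.npz"),("scene0","scene0.npz"),("s6","s6.npz"),("w6","w6.npz")):
    x,y,z=fr(np.load(f)["X"])
    def st(t,m):
        if m.sum()>5: print(n,t,m.sum(),"x",np.percentile(x[m],[1,99]).round(),"y",np.percentile(y[m],[1,50,99]).round(),"z",np.percentile(z[m],[1,50,99]).round())
    st("bar",(abs(x)<75)&(y>200)&(y<300)&(z>22)&(z<43))
    if n in("s6","w6"):
        st("deck",(abs(x)<85)&(y>100)&(y<330)&(z>42)&(z<49)); st("sleeve",(abs(x)<75)&(y>100)&(y<300)&(z>85)&(z<103))
    else:
        st("high",(z>240)&(y<330)&(y>0)&(abs(x)<400))
        for lo in range(0,300,40): st(f"high y{lo}",(z>230)&(y>=lo)&(y<lo+40)&(abs(x)<400))
E
```

```text
top0 bar 338 x [-58.  55.] y [200. 239. 278.] z [22. 28. 41.]
top0 high 8328 x [-44. 134.] y [143. 182. 325.] z [259. 416. 540.]
top0 high y120 1792 x [-27. 133.] y [142. 152. 160.] z [302. 406. 463.]
top0 high y160 3466 x [-45. 132.] y [160. 177. 199.] z [249. 436. 541.]
top0 high y200 2188 x [-41. 136.] y [201. 216. 239.] z [390. 434. 541.]
top0 high y240 269 x [-26. 134.] y [240. 265. 280.] z [329. 362. 461.]
top0 high y280 453 x [-26.  17.] y [281. 303. 320.] z [328. 362. 365.]
scene0 bar 681 x [-55.  59.] y [201. 246. 263.] z [22. 29. 41.]
scene0 high 9198 x [-22. 141.] y [153. 221. 325.] z [249. 408. 540.]
scene0 high y120 207 x [ -9. 143.] y [141. 154. 160.] z [409. 448. 467.]
scene0 high y160 1973 x [-19. 141.] y [161. 184. 200.] z [249. 439. 540.]
scene0 high y200 4428 x [-25. 142.] y [201. 218. 239.] z [247. 409. 539.]
scene0 high y240 1579 x [-18. 137.] y [240. 246. 279.] z [322. 378. 458.]
scene0 high y280 819 x [-20.  28.] y [280. 300. 320.] z [320. 357. 364.]
s6 bar 713 x [-71.  75.] y [207. 245. 264.] z [22. 37. 43.]
s6 deck 1103 x [-70.  77.] y [110. 214. 239.] z [42. 45. 48.]
s6 sleeve 761 x [-56.  60.] y [175. 201. 214.] z [ 86.  95. 100.]
w6 deck 12931 x [-72.  74.] y [120. 164. 195.] z [42. 45. 47.]
```

View pics/w6.png

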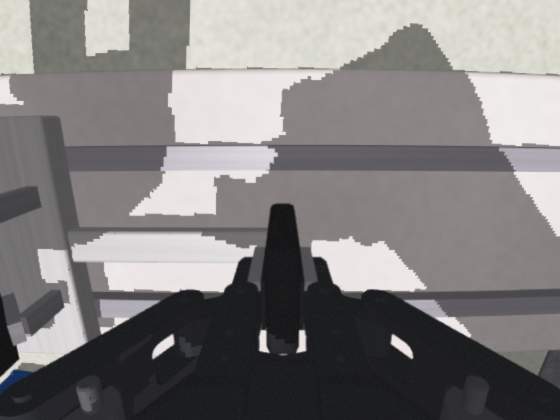

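The wrist view shows the fingers around the plate at (283,260) and the deck with the stage intact at left. I need to know what blocked the move: the stop, or the eyepieces against the wrist.

```bash
python3 - <<'E'
from h import *
a=0.09;ex=np.array([np.cos(a),np.sin(a)]);ey=np.array([-ex[1],ex[0]]);c=np.array([503,166.3])
def fr(X): return (X[...,:2]-c)@ex,(X[...,:2]-c)@ey,X[...,2]
x,y,z=fr(np.load("s6.npz")["X"])
print("pixel grid of scene: (x,y,z)")
for v in range(90,240,12):
    print(v,[(u,*[int(k) if k==k else -1 for k in(x[v,u],y[v,u],z[v,u])]) for u in range(305,400,13)])
x,y,z=fr(np.load("top0.npz")["X"])
for lo in range(300,560,20):
    m=(z>lo)&(z<lo+20)&(y<240)&(y>0)&(abs(x)<200)
    if m.sum()>5: print(lo,m.sum(),"x",np.percentile(x[m],[1,99]).round(),"y",np.percentile(y[m],[1,99]).round())
E
```

```text
pixel grid of scene: (x,y,z)
90 [(305, -460, -654, 117), (318, 19, 2, 435), (331, 7, 26, 441), (344, -4, 49, 447), (357, -27, 60, 446), (370, -1410, -1260, -276), (383, -1384, -1135, -228), (396, 21, 198, 503)]
102 [(305, 50, 4, 418), (318, 34, 22, 421), (331, 19, 43, 426), (344, 7, 65, 431), (357, -27, 63, 423), (370, -794, -648, 1), (383, -1395, -1133, -301), (396, 18, 200, 482)]
114 [(305, 57, 15, 399), (318, 42, 35, 403), (331, 29, 57, 409), (344, 17, 79, 414), (357, -32, 62, 396), (370, -707, -556, 3), (383, -765, -543, -4), (396, 17, 203, 462)]
126 [(305, 54, 13, 372), (318, 133, 147, 446), (331, 127, 172, 455), (344, 101, 173, 449), (357, -594, -504, 1), (370, -634, -478, 2), (383, -682, -458, 0), (396, 14, 204, 441)]
138 [(305, -369, -523, 3), (318, 144, 162, 434), (331, 133, 180, 439), (344, 131, 208, 451), (357, 126, 230, 459), (370, 94, 225, 449), (383, 17, 182, 410), (396, 11, 206, 419)]
150 [(305, -321, -459, 0), (318, 37, 36, 326), (331, 19, 55, 329), (344, 142, 222, 440), (357, 135, 242, 447), (370, 112, 246, 442), (383, 43, 209, 406), (396, 28, 224, 409)]
162 [(305, -
[... 963 characters left out ...]
 (370, 34, 196, 248), (383, 21, 217, 255), (396, -2, 227, 252)]
234 [(305, -33, -74, 15), (318, 10, 26, 99), (331, 13, 72, 131), (344, -130, -34, 0), (357, -160, -17, 0), (370, -186, 3, 2), (383, -218, 19, 0), (396, -248, 37, -1)]
300 148 x [-45.  31.] y [150. 196.]
320 152 x [-45.  29.] y [150. 188.]
340 173 x [-46.  24.] y [149. 190.]
360 222 x [-47.  43.] y [146. 201.]
380 581 x [-46.  66.] y [146. 235.]
400 2116 x [-43.  85.] y [146. 237.]
420 914 x [-21. 140.] y [141. 237.]
440 1358 x [-20. 137.] y [142. 239.]
460 409 x [-21. 122.] y [149. 238.]
480 140 x [-21.  15.] y [175. 196.]
500 179 x [-23.  17.] y [173. 195.]
520 785 x [-23.  18.] y [173. 215.]
540 149 x [-21.  15.] y [176. 214.]
```

A fit to the lens edge puts its axis at y≈192 in the stage frame. So the stage started about 26 mm in, and it now stands at its stop with the cradle under the lens (sleeve at y≈194). The arm's nearest surface is about 55 mm clear of the scope, so the resistance was the stop. I'll let go and back off.

```bash
python3 -m creep '0 0 0 0; 0 0 0 0; 0 0 0 0; 0 0 0 0; 0 0 0 0; 0 0 0 0' 0.6
python3 -m creep '0 0 5 0; 0 0 20 0; 0 0 42 0; 0 0 62 0; 1 -10 75 0; 4 -40 80 0; 8 -80 80 0; 12 -120 80 0'
python3 -m creep '3 -30 0 0; 5 -50 0 0; 5 -60 0 0; 5 -60 0 0; 5 -60 0 0'
python3 - <<'E'
from h import *
a=0.09;ex=np.array([np.cos(a),np.sin(a)]);ey=np.array([-ex[1],ex[0]]);c=np.array([503,166.3])
for n in("scene","top"):
    p,d,X=grab(n);cv2.imwrite(f"pics/{n}7.png",p)
    x=(X[...,:2]-c)@ex;y=(X[...,:2]-c)@ey;z=X[...,2]
    def st(t,m):
        if m.sum()>5: print(n,t,m.sum(),"x",np.percentile(x[m],[1,99]).round(1),"y",np.percentile(y[m],[1,99]).round(1),"z",np.percentile(z[m],[1,50,99]).round(1))
    st("plate",(abs(x)<40)&(y>-20)&(y<70)&(z>92)&(z<105)); st("sleeve",(abs(x)<75)&(y>150)&(y<245)&(z>88)&(z<105)); st("lens",(abs(x)<60)&(y>130)&(y<300)&(z>244)&(z<262))
    st("deck",(abs(x)<85)&(y>100)&(y<330)&(z>42)&(z<49))
E
```

```text
time: 22.98
ee_pos: [500.7, 193.2, 33.4]
tcp_rot: [0.0, 0.999, 0.045, 0.0]
force: [-0.6, 0.8, -0.0]
width: 0.601
grasp_force: 0.0
time: 23.98
ee_pos: [512.7, 71.2, 114.0]
tcp_rot: [0.0, 0.999, 0.045, 0.0]
force: [0.5, 1.1, -0.1]
width: 0.598
grasp_force: 0.0
time: 24.6
ee_pos: [517.7, 14.2, 113.5]
tcp_rot: [-0.0, 0.999, 0.046, 0.0]
force: [0.2, 0.9, 0.0]
width: 0.605
grasp_force: 0.0
scene plate 112 x [-22.9  26.1] y [17.9 32.2] z [ 92.6  97.6 101.4]
scene sleeve 673 x [-55.2  59.8] y [175.8 212.2] z [88.1 95.9 99.9]
scene lens 298 x [-18.6  35.5] y [174.5 228.2] z [244.3 251.8 261.6]
scene deck 1117 x [-70.5  77. ] y [108.3 239.4] z [42.1 44.7 48. ]
top plate 114 x [-26.3  21.7] y [19.9 33.4] z [ 92.8  98.1 101.7]
top sleeve 601 x [-58.   54.4] y [177.3 211.8] z [ 88.2  94.7 100.1]
top lens 88 x [-34.6  19.3] y [161.1 189.8] z [244.6 251.  261. ]
top deck 842 x [-75.2  71.8] y [123.8 238.6] z [42.1 44.6 48.5]
```

View pics/scene7.png

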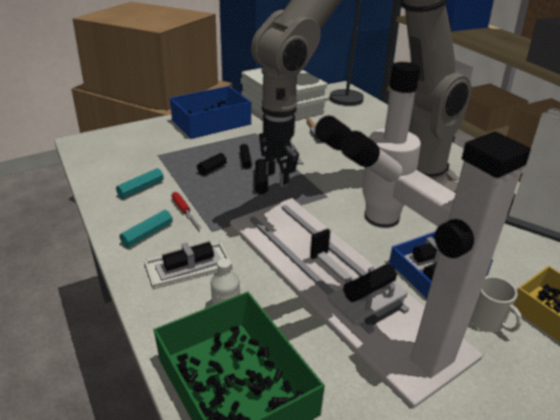

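The final scene shows the sleeve in the cradle at (370,280) under the lens. The lens axis is at y≈193 and the sleeve axis at y≈194. The plate is released at (320,242) and the other items are unmoved.

```bash
python3 -c "
from bench import ctrl
print(ctrl.hand_in())"
```

```text
the job is handed in; nothing more can be done
None
```

I laid the 115 mm sleeve (sleeve_mid) centred in the cradle, pushed the stage to its stop under the lens with the sleeve still in place, let go of it and handed the job in; the wrist force peaked near 43 N at the stop.

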